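# Clamp a tube offcut in a crank vice until the indicator tab pops

### The arm

A 6-joint arm with a two-finger parallel gripper is mounted at the origin on the work surface. World frame = base frame: x ahead of the robot, y to its left, z up, the work surface at z = 0. Lengths are in mm, angles in degrees, forces in N, time in s.
With the tool pointing down it reaches from about 250 to 725 mm from the base axis. Payload 9.7 kg.
Tool frame: the origin (TCP) lies on the front face of the gripper's body, between the roots of the fingers; the fingertips stand 73 mm ahead of it and the grasp point (between the pads) lies 54 mm ahead of it; z points along the fingers, y is the direction in which the jaws open and shut (so a half turn about z gives the same grasp; the last joint's range is limited). The gripper opens to 85 mm and grips with 20 to 120 N. Pads are 22 mm wide; open, the fingers measure 114 mm over their backs; the gripper's body (76 mm by 85 mm) begins 54 mm behind the grasp point. The pads swing forward as they close: fully open they stand 13 mm farther back than shut.
Start: joints at [76.318, 4.979, 10.078, 95.1, 0, 90], TCP at [130.093, 534.39, 303.884] pointing down, gripper open.
Joint ranges: [-179.16, 179.16], [-48.56, 103.87], [-65.8, 70.77], [-126.05, 130.52], [-82.76, 87.17], [-180, 180]. Speed limits (degrees/s): [127.2, 127.2, 147.25, 180, 180, 180].

### API

Orientations are given as [roll, pitch, yaw] about the fixed x, y, z axes, in that order (R = Rz(yaw) Ry(pitch) Rx(roll)).
In Python, from workcell import state, snapshot, hand_in gives the robot as it stands.
- The arm moves only by the tool send_rows, never from a script. Its argument "commands" is a list of rows, each a list of 6 numbers: the shift along the world's x, y, z each as a share of 0.3 m, from -1 to 1, then the turn, a rotation vector about the world's x, y, z each as a share of 180 degrees, from -1 to 1. In form: [[x, y, z, ax, ay, az], ...]. A call has 1 to 12 rows; each row is the pose to reach, as a shift and turn from the pose measured when the call began, turning the shorter way round; what a row does not reach only later rows make up. A row lasts 1/10 s, in which the tool goes at most 50 mm and 8.59 degrees, less where a joint would pass 70% of its speed; a pose out of reach is approached as far as the arm can. A call with a number of a shift or a turn outside -1 to 1 is refused whole. A call with a gripper value outside its range is refused whole. "claw" is the opening in per cent of the stroke, from 0 (shut) to 100 (fully open), set as the call begins (left out, the last holds). The fingers move at their own pace and stop on an object; "squeeze" is the grip in N (left out, the last holds). Time passes only in rows, so rows that repeat a pose let the fingers close. It gives the time, the measured TCP pose, the force and the opening at its end, in the units of the state.
- state(): the state, without advancing time (a new reading comes with each control period).
- snapshot(name): name is "scene" or "top" or "wrist"; returns a dict with "pixels" (384x512x3 uint8, blue, green, red), "fx", "fy", "cx", "cy" (pixels), "view" (4x4, takes a point from world to camera coordinates). Camera axes: x right, y down, z forward; pixel columns grow to the right and rows downward; lengths in mm; the calibration is good to about 2 mm. A picture is of the moment at which its call begins. There is no depth.
- hand_in(): hands the job in, once; it reports no verdict.
The state is a dict: "clock": time; "q": joint angles; "joint_vel": joint speeds; "effort": joint torques, N m; "eef_pos": TCP position; "ee_rot": TCP orientation; "ft_force": force on the tool from outside, world axes, zero at the start; "moment": the same for the moment, N m; "grip_width": finger opening in mm.
Only numpy, scipy, OpenCV 4.12 (cv2) and the standard library are available. Lean on these libraries where they do the work, as an engineer would, in place of code of your own. Each camera call takes 0.05 s, during which the arm holds its last target.

### The job

The rectangular steel tube offcut has to be held for drilling: stand it upright on the bed of the crank vice, midway along the jaws, its two wide faces towards them, and let go of it. Then wind the crank clockwise until the brass tab pops out of the end of the sprung stop by about 12 mm, and stop there: wound much further, the thin tube dents. Let go of the crank and leave the other things on the bench where they are.

Things in the scene. Friction and masses are not known exactly. Their poses are not given: they have to be found in the camera images.
- tube: The workpiece: rectangular steel tube offcut standing upright on an open end, 60 mm (its x) by 40 mm (its y) and 65 mm tall, wall 4 mm, 0.2 to 0.4 kg. Its wide faces (60 mm) are the +y and -y ones. Origin: centre of its underside; z up. It changes places with the round pipe stub.
- vice: Low crank vice, fixed on the bench. Origin: on the bench top under the middle of the workpiece's place; z up, y the clamping direction. Grey base plate 120 mm (x), y = -210 to +160 mm, its top the bed. At the -y end a blue gear housing 90 x 90 mm (y = -205 to -115), top at z = 102 mm, carries the crank. Counts with moving jaw and crank, not with the stop.
- bed_mid (a point): Point on the vice's bed, 30 mm above the bench, in the middle of the workpiece's place (the vice's x = y = 0). On its +y side is the sprung stop, 70 mm wide (x), 95 mm long, top 25 mm above the bed. It is bolted at a place that differs each time and is not measured: its face is somewhere from y = +25 to +36 mm.
- jaw (a joint): Travel of the moving jaw towards the stop, m. The jaw is 70 mm wide (x), 30 mm thick, its top 25 mm above the bed; its face is at the vice's y = -36 mm plus this travel. It travels 2.5 mm per rad of the crank.
- crank_axis (a point): Crank's vertical axis, at the vice's y = -160 mm, x = 0, 105 mm above the bench.
- crank (a joint): Turn of the crank, rad; grows clockwise seen from above, which closes the jaw. At 0 the crank arm points along the vice's -y, at pi/2 along its -x. It starts anywhere from 0 to 4.4; the tube is clamped at some 9 to 15. It turns stiffly (about 5 N at the handle, some 8 N when clamping) and stays where it is left.
- crank_handle (a point): Middle of the crank's black upright handle: round, 18 mm in diameter, 50 mm tall (122 to 172 mm above the bench), 50 mm from the crank axis. It spins freely on its own axis, so it can be held while it goes round. The flat crank arm, 18 mm wide, lies just under it.
- tab (a joint): How far the brass tab (40 mm wide, 10 mm high) has popped out of the stop's far (+y) end, m: 0 at rest (almost flush). The stop's face yields only above its set force, 60 N; then the tab comes out 5 mm per mm of yield, 12.5 mm per rad of crank. At 20 mm the spring bottoms (80 N) and the force shoots up with any further turn.
- pipe_stub: Bystander: round steel pipe stub, 48 mm in diameter, 55 mm tall, standing. Origin: centre of its underside. Leave it.
- solid_block: Bystander: dark solid steel block, 45 x 45 x 30 mm. Origin: centre of its underside. Leave it.
- spanner: Bystander: open-ended spanner lying beyond the vice. Leave it.
- flange: Bystander: round aluminium flange, 70 mm in diameter, with a hub, 28 mm tall. Origin: centre of its underside. Leave it.
- oil_bottle: Bystander: white plastic bottle, 60 mm in diameter, 150 mm tall. Origin: centre of its underside. Leave it.
- brush: Bystander: hand brush lying near the robot. Leave it.
- mug: Bystander: steel mug, 72 mm in diameter, 85 mm tall. Origin: centre of its underside. Leave it.
Things that resemble listed ones, but are neither listed nor needed, are in the scene too. What is shaped like the tube but green or turquoise is not meant.

How it is judged:
By the outcome, as a careful person would: the job done as asked, in the order asked, and still so for the second after the job is handed in, with the robot touching nothing.
It also fails if it takes over 72 s, if anything falls off the work surface, if the arm or the gripper's body presses on something with over 40 N, if the wrist force passes 120 N, or if a joint passes its speed limit or range.

## Working session

There is one attempt and no reset: what is moved stays moved. The work goes in short steps, Python scripts to look and compute and a tool call to move; the robot and the scene stay as the last step left them, time stands still between calls to the robot, and variables do not carry over. Pictures are saved under pics/ and viewed, and the job is handed in when it is done.

Besides the shell and the picture viewer there is one more tool, called by a JSON object that holds its "fn" and its "kwargs". send_rows: Moves the arm, as the interface text tells. Its arguments: {"type":"object","properties":{"commands":{"type":"array","items":{"type":"array","items":{"type":"number","minimum":-1,"maximum":1}}},"claw":{"type":"number"},"squeeze":{"type":"number"}},"required":["commands"]}

```bash
mkdir -p pics; ls; cat > h.py <<'E'
import numpy as np, cv2, json
from workcell import state, snapshot, hand_in
def snap(n,f):
    s=snapshot(n); im=np.array(s["pixels"]); cv2.imwrite(f"pics/{f}.png",im)
    np.savez(f"pics/{f}.npz",im=im,K=[s["fx"],s["fy"],s["cx"],s["cy"]],V=np.array(s["view"]))
    return s
def load(f): 
    d=np.load(f"pics/{f}.npz"); return d["im"],d["K"],d["V"]
def ray(f,u,v,z):
    _,K,V=load(f); R=V[:3,:3]; t=V[:3,3]
    o=-R.T@t; d=R.T@np.array([(u-K[2])/K[0],(v-K[3])/K[1],1]); return o+d*(z-o[2])/d[2]
def proj(f,p):
    _,K,V=load(f); c=V[:3,:3]@np.array(p,float)+V[:3,3]; return K[2]+K[0]*c[0]/c[2],K[3]+K[1]*c[1]/c[2]
E
python3 - <<'E'
from h import *
for n in("scene","top","wrist"):
    snap(n,n+"0"); _,K,V=load(n+"0"); print(n,K,-V[:3,:3].T@V[:3,3])
print(state())
E
```

```text
pics
scene [409.94476995 409.94476995 257.02399381 189.97408268] [1119.09772943  -72.96893771 1054.75646409]
top [398.43214999 398.43214999 252.25592616 187.09370505] [3.10328369e+02 6.81967141e-01 1.29376499e+03]
wrist [273.73533863 273.73533863 259.56361665 188.8865258 ] [ 61.96837439 551.49376116 372.30132268]
{'clock': 0.15, 'q': array([7.63186329e+01, 5.00612470e+00, 1.00451915e+01, 9.51016182e+01,
       1.41334090e-03, 8.99994711e+01]), 'joint_vel': array([ 0.0408976 ,  0.0108053 ,  0.14802758, -0.04071749,  0.05047656,
       -0.01973604]), 'effort': array([ 1.45336962e-03, -5.20761323e+01,  4.65043724e+01,  1.39038975e-02,
        6.55695590e-05,  8.17245450e-06]), 'eef_pos': array([130.05690988, 534.29207176, 303.32694739]), 'ee_rot': array([-1.79937449e+02, -1.41391743e-03,  1.66319160e+02]), 'ft_force': array([0.17798012, 0.75979128, 0.33668053]), 'moment': array([-0.02628056,  0.03756603,  0.03088078]), 'grip_width': 85.28041687087631}
```

View pics/scene0.png

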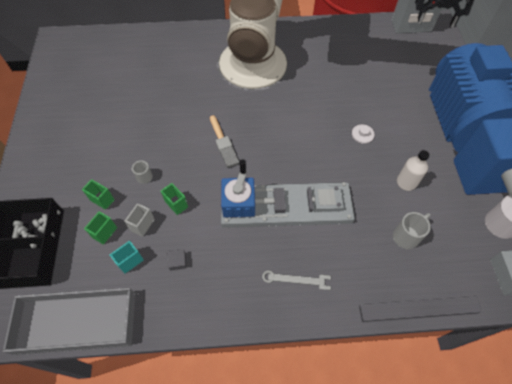

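View pics/top0.png

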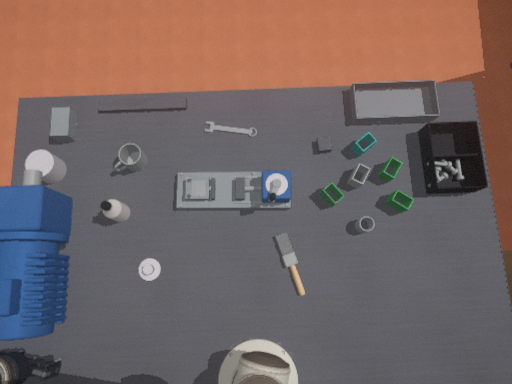

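View pics/wrist0.png

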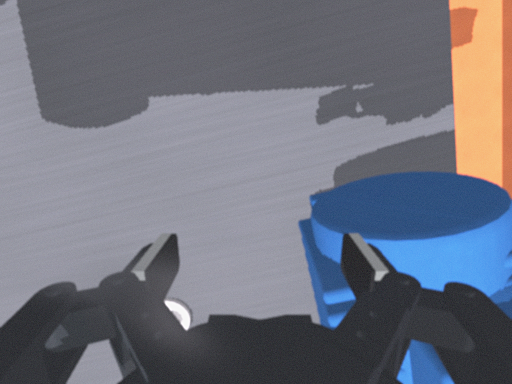

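```bash
python3 - <<'E'
from h import *
im,_,_=load("top0")
a=cv2.resize(im[130:240,310:420],None,fx=5,fy=5,interpolation=cv2.INTER_CUBIC)
b=cv2.resize(im[160:220,170:300],None,fx=6,fy=6,interpolation=cv2.INTER_CUBIC)
cv2.imwrite("pics/a.png",a);cv2.imwrite("pics/b.png",b)
im,_,_=load("scene0")
c=cv2.resize(im[150:280,80:210],None,fx=4.5,fy=4.5,interpolation=cv2.INTER_CUBIC)
b=cv2.resize(im[150:235,210:365],None,fx=5,fy=5,interpolation=cv2.INTER_CUBIC)
cv2.imwrite("pics/c.png",c);cv2.imwrite("pics/d.png",b)
for u,v,z in [(361,175,65),(273,197,172),(276,184,102),(366,225,55),(333,194,65)]: print(ray("top0",u,v,z))
E
```

```text
[ 605.82266209 -355.03426529   65.        ]
[525.1888552  -65.74243877 172.        ]
[578.79248102 -81.11639721 102.        ]
[ 447.47665881 -357.8465788    55.        ]
[ 547.88362772 -261.08321499   65.        ]
```

View pics/a.png

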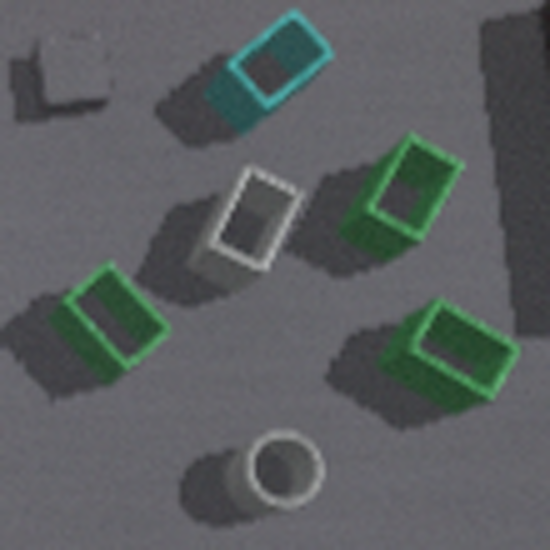

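View pics/b.png

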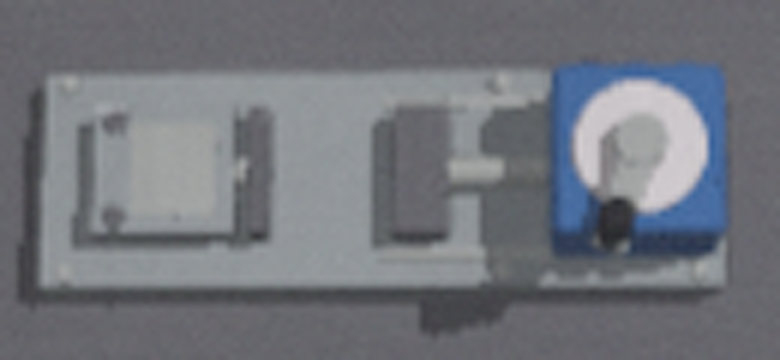

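View pics/c.png

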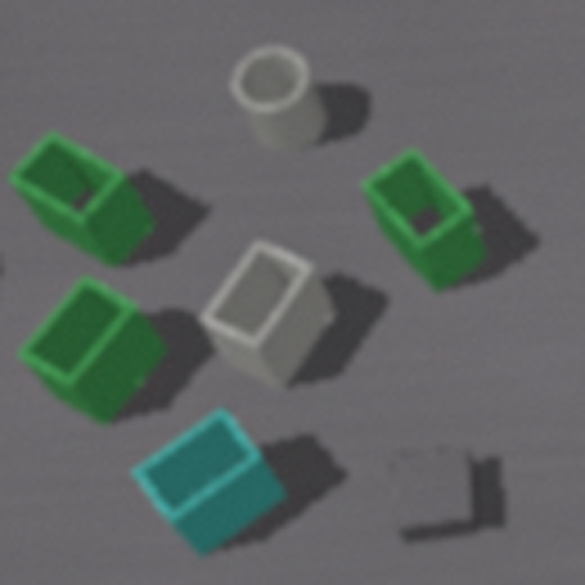

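View pics/d.png

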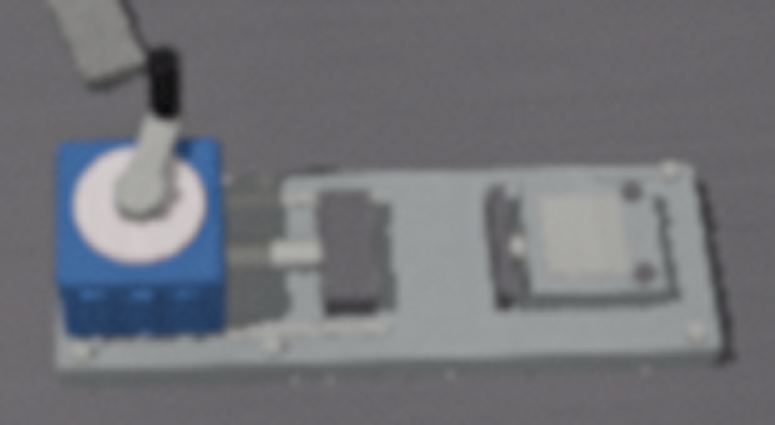

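```bash
cat > fit.py <<'E'
from h import *
from scipy.optimize import least_squares
def im_pt(p,s,off): return (np.array(p)+.5)/s-.5+np.array(off)
def fit(obs,x0):  # obs: (pic, pixel, local pt)
    def w(p,l):
        c,s=np.cos(p[2]),np.sin(p[2]); return [p[0]+c*l[0]-s*l[1],p[1]+s*l[0]+c*l[1],l[2]]
    def r(p): return np.concatenate([np.array(proj(f,w(p,l)))-q for f,q,l in obs])
    s=least_squares(r,x0,x_scale=[10,10,.1],loss="soft_l1"); return s.x,r(s.x).reshape(-1,2)
E
python3 - <<'E'
from fit import *
A=lambda p:im_pt(p,5,(310,130)); C=lambda p:im_pt(p,4.5,(80,150))
T=[( "top0",A((252,165)),(30,20,65)),("top0",A((303,192)),(30,-20,65)),("top0",A((265,270)),(-30,-20,65)),("top0",A((208,235)),(-30,20,65))]
S=[("scene0",C((262,242)),(-30,-20,65)),("scene0",C((313,268)),(-30,20,65)),("scene0",C((252,345)),(30,20,65)),("scene0",C((202,316)),(30,-20,65))]
for o in (T,S,T+S):
    p,r=fit(o,[605,-355,-.5]); print("tube",p[:2].round(1),np.degrees(p[2]).round(1),abs(r).max().round(2))
B=lambda p:im_pt(p,6,(170,160)); D=lambda p:im_pt(p,5,(210,150))
T=[("top0",B((47,73)),(60,160,30)),("top0",B((40,287)),(-60,160,30)),("top0",B((725,288)),(-60,-210,30)),
("top0",B((553,66)),(45,-115,102)),("top0",B((727,66)),(45,-205,102)),("top0",B((722,232)),(-45,-205,102)),("top0",B((553,236)),(-45,-115,102))]
S=[("scene0",D((688,165)),(-60,160,30)),("scene0",D((722,350)),(60,160,30)),("scene0",D((58,367)),(60,-210,30)),
("scene0",D((60,142)),(-45,-205,102)),("scene0",D((218,139)),(-45,-115,102)),("scene0",D((220,281)),(45,-115,102)),("scene0",D((60,284)),(45,-205,102))]
for o in (T,S,T+S):
    p,r=fit(o,[578,80,0]); print("vice",p[:2].round(1),np.degrees(p[2]).round(2),r.round(1).tolist())
print(ray("top0",*B((617,215)),172),ray("scene0",*D((162,52)),172), ray("top0",*B((637,140)),112))
E
```

```text
tube [ 613.5 -355.9] -33.2 0.86
tube [ 611.8 -350.4] -33.7 0.76
tube [ 612.3 -352.3] -33.6 1.52
vice [583.6  78. ] -2.27 [[-0.3, -0.3], [-0.7, 0.2], [0.4, 0.1], [-0.2, -0.3], [-0.1, -0.3], [1.3, 0.7], [-0.1, -0.0]]
vice [585.5  82. ] -2.0 [[0.7, -0.2], [0.3, 0.1], [-0.8, 0.8], [-0.9, -0.6], [0.5, -0.9], [1.3, 0.0], [-1.1, 0.4]]
vice [584.6  80.1] -2.17 [[-1.0, -0.5], [-1.3, 0.0], [-0.3, -0.3], [-0.9, -0.7], [-0.8, -0.7], [0.6, 0.3], [-0.8, -0.4], [0.1, -0.3], [-0.5, -0.0], [-1.6, 0.3], [-1.6, -1.0], [-0.2, -1.3], [0.5, -0.4], [-2.0, -0.0]]
[529.87483641 -64.30190639 172.        ] [527.42229642 -61.20530612 172.        ] [579.94689923 -79.84467915 112.        ]
```

Candidates in the top view are the grey tube (361,175), green ones (333,194), (392,169) and (401,201), a turquoise one (366,143), and the round pipe stub (366,225). I choose the grey rectangular one; the crop confirms it. The crank hub is at (276,184) with the handle at (273,197), so the crank is at about 1.86 rad.

{"fn": "send_rows", "kwargs": {"commands": [[0,0,0.2,0,0,0],[0,0,0.2,0,0,0],[0.33,-1,0.2,0,0,-0.28],[0.33,-1,0.2,0,0,-0.28],[0.33,-1,0.2,0,0,-0.28],[0.33,-1,0.2,0,0,-0.28],[0.33,-1,0.2,0,0,-0.28],[0.33,-1,0.2,0,0,-0.28],[0.33,-1,0.2,0,0,-0.28],[0.33,-1,0.2,0,0,-0.28],[0.33,-1,0.2,0,0,-0.28]], "claw": 100}}

```text
clock: 1.25
eef_pos: [229.2, 234.4, 363.6]
ee_rot: [-180.0, -0.0, 115.9]
ft_force: [-0.6, -0.2, 0.2]
grip_width: 85.1
```

{"fn": "send_rows", "kwargs": {"commands": [[1,-1,0,0,0,-0.28],[1,-1,0,0,0,-0.28],[1,-1,0,0,0,-0.28],[1,-1,0,0,0,-0.28],[1,-1,0,0,0,-0.28],[1,-1,0,0,0,-0.28],[1,-1,0,0,0,-0.28],[1,-1,0,0,0,-0.28],[1,-1,0,0,0,-0.28],[1,-1,0,0,0,-0.28],[1,-1,0,0,0,-0.28]]}}

```text
clock: 2.35
eef_pos: [529.9, -64.7, 362.5]
ee_rot: [-179.9, -0.0, 65.5]
ft_force: [-0.2, -0.3, -0.5]
grip_width: 85.5
```

{"fn": "send_rows", "kwargs": {"commands": [[0.275,-0.957,-0.2,0,0,-0.05],[0.275,-0.957,-0.2,0,0,-0.05],[0.275,-0.957,-0.2,0,0,-0.05],[0.275,-0.957,-0.2,0,0,-0.05],[0.275,-0.957,-0.2,0,0,-0.05],[0.275,-0.957,-0.4,0,0,-0.05],[0.275,-0.957,-0.4,0,0,-0.05],[0.275,-0.957,-0.4,0,0,-0.05],[0.275,-0.957,-0.4,0,0,-0.05],[0.275,-0.957,-0.4,0,0,-0.05],[0.275,-0.957,-0.4,0,0,-0.05]]}}

```text
clock: 3.45
eef_pos: [613.0, -350.4, 245.3]
ee_rot: [179.9, -0.0, 56.6]
ft_force: [-0.4, 0.2, 0.3]
grip_width: 85.4
```

```bash
python3 - <<'E'
from h import *
snap("wrist","w1"); snap("top","t1"); print(state()["eef_pos"],state()["ee_rot"],state()["q"])
print([np.round(proj("w1",p)) for p in [(612.5,-352,65)]])
E
```

```text
[ 612.78086871 -350.90415421  244.54591936] [ 1.79968853e+02 -2.58601619e-02  5.65725691e+01] [-2.98044420e+01  2.69158230e+01  3.02991150e+01  9.33505734e+01
  2.38402869e-02  9.36230028e+01]
[array([260., 189.])]
```

View pics/w1.png

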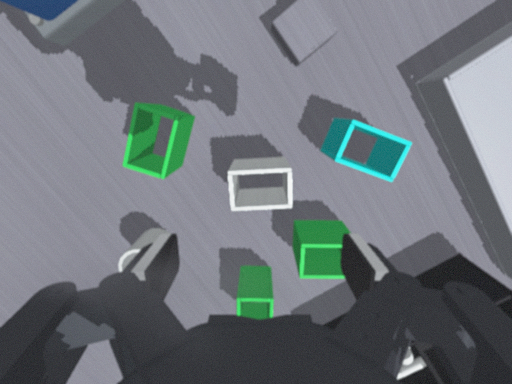

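```bash
python3 - <<'E'
from fit import *
im,_,V=load("w1"); print(V.round(2))
b=cv2.resize(im[140:230,210:310],None,fx=6,fy=6,interpolation=cv2.INTER_CUBIC); cv2.imwrite("pics/e.png",b)
for x in(30,-30):
  for y in (20,-20):
    c,s=np.cos(-.585),np.sin(-.585); print(x,y,np.round(proj("w1",(612.5+c*x-s*y,-352+s*x+c*y,65)),1))
E
```

```text
[[ 8.3000e-01 -5.5000e-01  0.0000e+00 -7.0449e+02]
 [-5.3000e-01 -8.0000e-01  2.7000e-01  2.4900e+01]
 [-1.5000e-01 -2.3000e-01 -9.6000e-01  3.3294e+02]
 [ 0.0000e+00  0.0000e+00  0.0000e+00  1.0000e+00]]
30 20 [292.7 168.7]
30 -20 [291.2 209.3]
-30 20 [228.  168.7]
-30 -20 [229.3 209.2]
```

View pics/e.png

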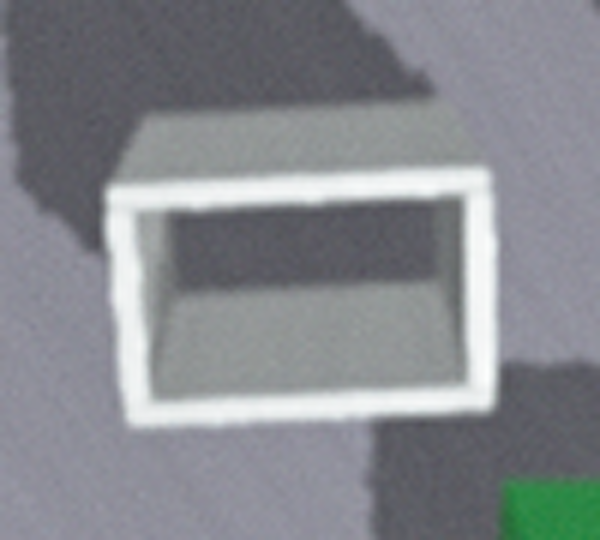

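```bash
python3 - <<'E'
from fit import *
E=lambda p:im_pt(p,6,(210,140))
o=[("w1",E((107,185)),(-30,20,65)),("w1",E((492,167)),(30,20,65)),("w1",E((495,410)),(30,-20,65)),("w1",E((130,424)),(-30,-20,65))]
p,r=fit(o,[612,-352,-.58]); print(p[:2].round(1),np.degrees(p[2]).round(1),r.round(1).tolist())
E
```

```text
[ 612.7 -352.2] -30.8 [[-0.1, -0.2], [0.3, -0.1], [0.4, -0.0], [-0.7, 0.4]]
```

{"fn": "send_rows", "kwargs": {"commands": [[0,-0.004,-0.1,0,0,0.013],[0,-0.004,-0.2,0,0,0.013],[0,-0.004,-0.3,0,0,0.013],[0,-0.004,-0.4,0,0,0.013],[0,-0.004,-0.482,0,0,0.013],[0,-0.004,-0.482,0,0,0.013],[0,-0.004,-0.482,0,0,0.013]]}}

```text
clock: 4.25
eef_pos: [612.9, -351.9, 101.0]
ee_rot: [179.9, -0.0, 58.9]
ft_force: [0.0, -0.6, -0.8]
grip_width: 85.2
```

{"fn": "send_rows", "kwargs": {"commands": [[0,0,0,0,0,0],[0,0,0,0,0,0],[0,0,0,0,0,0],[0,0,0,0,0,0],[0,0,0,0,0,0],[0,0,0,0,0,0],[0,0,0,0,0,0],[0,0,0,0,0,0]], "claw": 0, "squeeze": 45}}

```text
clock: 5.05
eef_pos: [613.8, -352.3, 103.7]
ee_rot: [179.7, -0.0, 58.9]
ft_force: [-0.4, 0.6, 6.3]
grip_width: 59.0
```

```bash
python3 - <<'E'
from h import *
snap("wrist","w2"); print(state()["eef_pos"],state()["ee_rot"],state()["ft_force"],state()["grip_width"])
E
```

```text
[ 613.78721016 -352.28899057  103.72550978] [ 1.79735339e+02 -3.85812797e-02  5.89301795e+01] [-0.19255212  1.36628635  4.7398876 ] 59.40566659200721
```

View pics/w2.png

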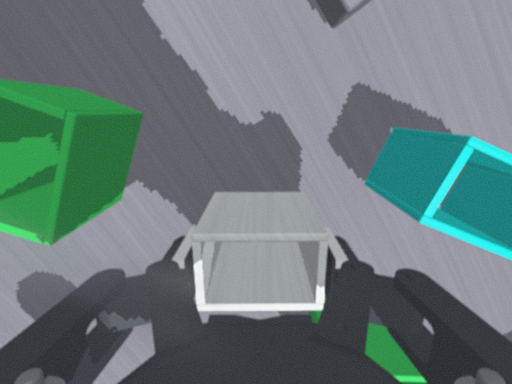

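{"fn": "send_rows", "kwargs": {"commands": [[0,0,0.1,0,0,0],[0,0,0.2,0,0,0],[0,0,0.35,0,0,0],[0,0.1,0.5,0,0,0.02],[-0.05,0.2,0.667,0,0,0.05],[-0.05,0.3,0.667,0,0,0.08],[-0.05,0.45,0.667,0,0,0.08],[-0.05,0.6,0.667,0,0,0.08],[-0.05,0.6,0.667,0,0,0.08],[-0.05,0.6,0.667,0,0,0.08]]}}

```text
clock: 6.1
eef_pos: [598.8, -171.3, 304.8]
ee_rot: [179.7, -0.0, 73.4]
ft_force: [-0.1, -0.6, -3.7]
grip_width: 59.4
```

```bash
python3 - <<'E'
from h import *
snap("wrist","w3"); print(state()["eef_pos"],state()["ee_rot"],state()["ft_force"],state()["grip_width"])
E
```

```text
[ 598.82643128 -172.23583454  304.39270309] [ 1.79688209e+02 -2.26669965e-02  7.33687604e+01] [ 0.57906951 -0.64068397 -4.10274339] 59.46121229641682
```

View pics/w3.png

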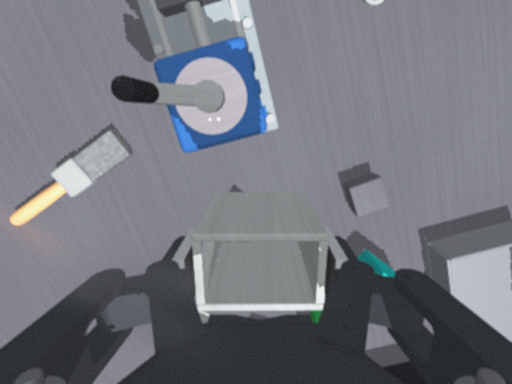

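{"fn": "send_rows", "kwargs": {"commands": [[-0.02,0.16,0,0,0,0.04],[-0.04,0.32,0,0,0,0.08],[-0.048,0.48,0,0,0,0.08],[-0.048,0.5,0,0,0,0.08],[-0.048,0.5,0,0,0,0.08],[-0.048,0.5,0,0,0,0.08]]}}

```text
clock: 6.75
eef_pos: [584.7, -23.6, 304.4]
ee_rot: [179.7, 0.0, 87.7]
ft_force: [-0.7, -0.1, -4.0]
grip_width: 59.3
```

```bash
python3 - <<'E'
from h import *
snap("wrist","w4"); print(state()["eef_pos"],state()["ee_rot"],state()["ft_force"],state()["grip_width"])
im,_,_=load("w4"); cv2.imwrite("pics/w4b.png",cv2.resize(im[0:240,100:400],None,fx=2.5,fy=2.5,interpolation=cv2.INTER_CUBIC))
E
```

```text
[584.65179605 -23.85448664 304.27684442] [1.79698174e+02 4.45595997e-03 8.76620396e+01] [ 0.37313003  0.25908625 -2.75323588] 59.54706551963023
```

View pics/w4b.png

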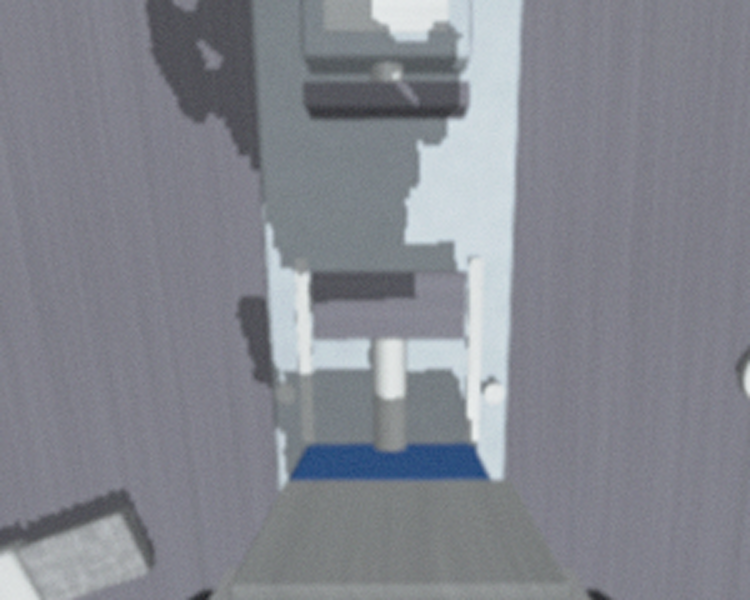

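```bash
python3 - <<'E'
from fit import *
G=lambda p:im_pt(p,2.5,(100,0))
for n,p in dict(jawL=(308,272),jawR=(467,272),stopL=(304,106),stopR=(468,106),stopLo=(304,117),stopback=(303,82)).items(): 
    w=ray("w4",*G(p),55); c,s=np.cos(-.038),np.sin(-.038); d=w[:2]-[584.5,80]; print(n,w.round(1),"vice:",(c*d[0]+s*d[1]).round(1),(-s*d[0]+c*d[1]).round(1))
for n,p in dict(L=(263,200),R=(515,200),L2=(274,420),R2=(505,420)).items():
    w=ray("w4",*G(p),30); d=w[:2]-[584.5,80]; print(n,w.round(1),"vice:",(c*d[0]+s*d[1]).round(1),(-s*d[0]+c*d[1]).round(1))
E
```

```text
jawL [547.9  50.5  55. ] vice: -35.5 -30.9
jawR [618.8  47.6  55. ] vice: 35.5 -31.1
stopL [551.4 117.2  55. ] vice: -34.5 35.9
stopR [620.1 114.4  55. ] vice: 34.3 35.8
stopLo [551.1 113.   55. ] vice: -34.7 31.7
stopback [551.7 126.2  55. ] vice: -34.5 44.9
L [526.3  83.9  30. ] vice: -58.3 1.7
R [644.2  79.1  30. ] vice: 59.7 1.4
L2 [521.9 -20.8  30. ] vice: -58.7 -103.1
R2 [639.7 -25.7  30. ] vice: 59.2 -103.6
```

{"fn": "send_rows", "kwargs": {"commands": [[0,0.16,0,0,0,0],[0,0.3,0,0,0,0],[0,0.348,0,0,0,0],[0,0.348,0,0,0,0],[0,0.348,-0.1,0,0,0],[0,0.348,-0.22,0,0,0],[0,0.348,-0.35,0,0,0],[0,0.348,-0.45,0,0,0],[0,0.348,-0.5,0,0,0],[0,0.348,-0.53,0,0,0],[0,0.348,-0.53,0,0,0]]}}

```text
clock: 7.9
eef_pos: [584.8, 79.7, 145.1]
ee_rot: [179.7, 0.0, 87.6]
ft_force: [0.0, -0.3, -3.1]
grip_width: 59.2
```

```bash
python3 - <<'E'
from h import *
snap("wrist","w5"); print(state()["eef_pos"],state()["ee_rot"],state()["ft_force"],state()["grip_width"])
im,_,_=load("w5"); cv2.imwrite("pics/w5b.png",im)
E
```

```text
[585.1176781   79.99921454 146.20113229] [ 1.79645833e+02 -7.88923765e-04  8.76191425e+01] [ 0.28165948 -0.59798386 -2.85390118] 59.30308846040439
```

View pics/w5b.png

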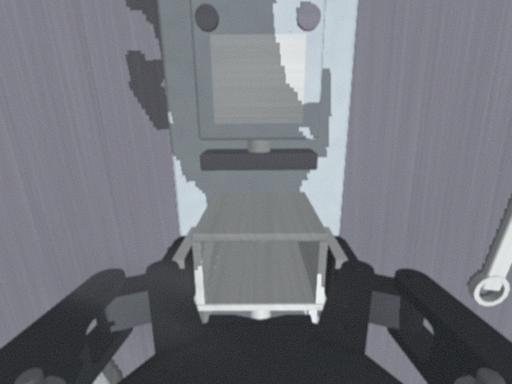

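{"fn": "send_rows", "kwargs": {"commands": [[0,0.003,-0.02,0,0,0],[0,0.003,-0.033,0,0,0],[0,0.003,-0.038,0,0,0],[0,0.003,-0.04,0,0,0],[0,0.003,-0.042,0,0,0],[0,0.003,-0.042,0,0,0]]}}

```text
clock: 8.55
eef_pos: [585.2, 81.0, 133.8]
ee_rot: [179.6, -0.0, 87.6]
ft_force: [0.2, 0.1, -3.0]
grip_width: 59.3
```

{"fn": "send_rows", "kwargs": {"commands": [[0,0,-0.003,0,0,0],[0,0,-0.006,0,0,0],[0,0,-0.006,0,0,0]]}}

```text
clock: 8.85
eef_pos: [585.2, 81.0, 133.7]
ee_rot: [179.6, -0.0, 87.6]
ft_force: [-3.9, -0.6, 9.6]
grip_width: 59.0
```

{"fn": "send_rows", "kwargs": {"commands": [[0,0,0,0,0,0],[0,0,0,0,0,0],[0,0,0,0,0,0],[0,0,0,0,0,0],[0,0,0,0,0,0],[0,0,0,0,0,0]], "claw": 100}}

```text
clock: 9.45
eef_pos: [585.2, 81.0, 133.6]
ee_rot: [179.6, -0.0, 87.6]
ft_force: [0.3, -0.3, 0.6]
grip_width: 85.4
```

{"fn": "send_rows", "kwargs": {"commands": [[0,0,0.06,0,0,0],[0,0,0.15,0,0,0],[0,0,0.3,0,0,0],[0,0,0.45,0,0,0],[0,-0.2,0.55,0,0,0],[0,-0.35,0.55,0,0,0],[0,-0.35,0.55,0,0,0],[0,-0.35,0.55,0,0,0]]}}

```text
clock: 10.25
eef_pos: [585.2, -25.7, 298.8]
ee_rot: [179.5, -0.0, 87.5]
ft_force: [-1.1, 0.6, -0.3]
grip_width: 85.6
```

```bash
python3 - <<'E'
from h import *
snap("wrist","w6"); snap("top","t6"); print(state()["eef_pos"],state()["ee_rot"],state()["ft_force"],state()["grip_width"])
im,_,_=load("w6"); cv2.imwrite("pics/w6b.png",cv2.resize(im[0:240,100:400],None,fx=2.5,fy=2.5,interpolation=cv2.INTER_CUBIC))
E
```

```text
[585.11582225 -23.58587407 298.05255743] [ 1.79618680e+02 -3.96522148e-02  8.76074034e+01] [-0.40346673  1.30011205  0.64213483] 85.34981128713886
```

View pics/w6b.png

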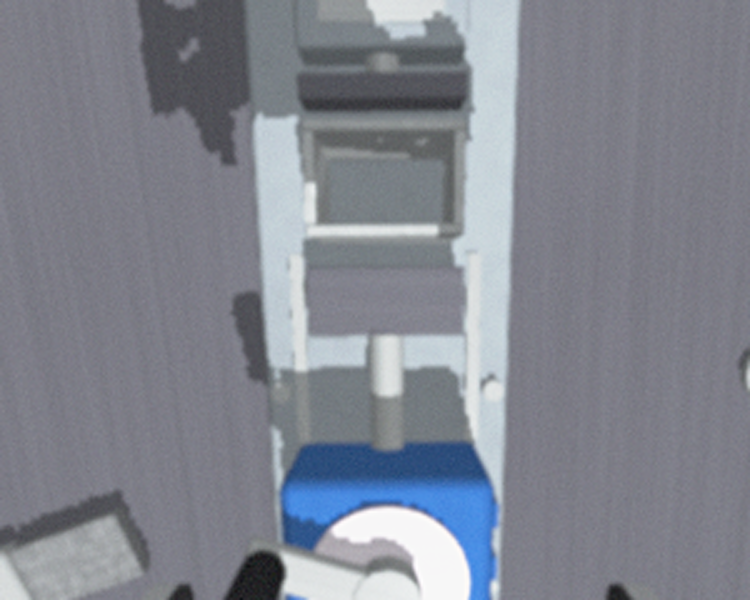

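View pics/t6.png

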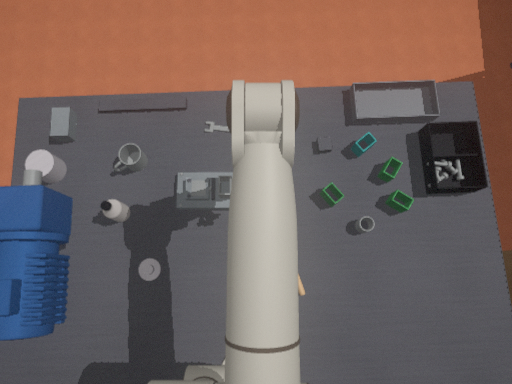

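```bash
python3 - <<'E'
from fit import *
G=lambda p:im_pt(p,2.5,(100,0))
o=[("w6",G((303,113)),(-30,20,95)),("w6",G((466,112)),(30,20,95)),("w6",G((460,236)),(30,-20,95)),("w6",G((304,237)),(-30,-20,95))]
p,r=fit(o,[584,80,0]); print(p[:2].round(1),np.degrees(p[2]).round(1),r.round(1).tolist())
im,_,_=load("w6"); cv2.imwrite("pics/w6c.png",cv2.resize(im[150:350,140:340],None,fx=3,fy=3,interpolation=cv2.INTER_CUBIC))
print(np.array(proj("w6",(528.6,-62.8,172))),np.array(proj("w6",(528.6,-62.8,122))))
E
```

```text
[585.3  80.8] -3.2 [[-1.1, 0.7], [0.3, 2.0], [1.1, -0.8], [-0.2, -1.9]]
[189.77202598 254.20798273] [201.96044085 228.26334982]
```

View pics/w6c.png

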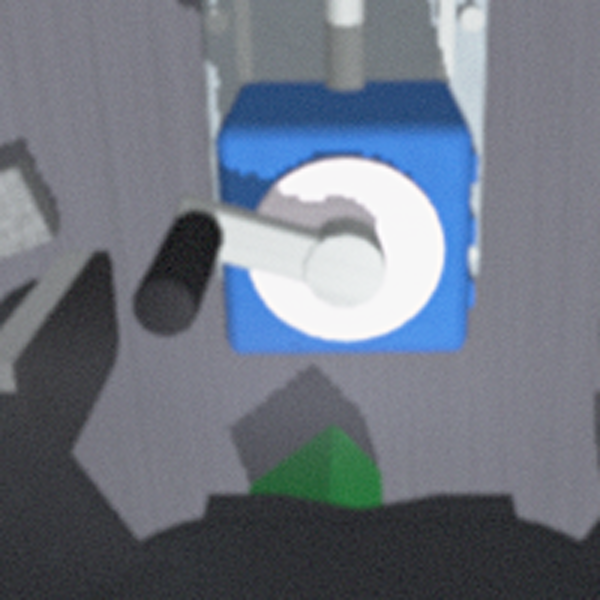

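```bash
python3 - <<'E'
from fit import *
H=lambda p:im_pt(p,3,(140,150))
print(ray("w6",*H((166,306)),172))
d=ray("w6",*H((345,248)),102); print("disc",d)
ax=np.array([584.5,80])+np.array([-.0384*160,-159.9]); print(ax)
E
```

```text
[532.99971686 -60.75930704 172.        ]
disc [578.93213784 -78.898522   102.        ]
[578.356 -79.9  ]
```

{"fn": "send_rows", "kwargs": {"commands": [[-0.177,-0.127,0,0,0,0],[-0.177,-0.127,0,0,0,0],[-0.177,-0.127,-0.1,0,0,0],[-0.177,-0.127,-0.2,0,0,0],[-0.177,-0.127,-0.3,0,0,0],[-0.177,-0.127,-0.313,0,0,0],[-0.177,-0.127,-0.313,0,0,0]]}}

```text
clock: 11.05
eef_pos: [531.7, -60.8, 204.0]
ee_rot: [179.7, -0.1, 87.7]
ft_force: [0.8, -0.8, 0.4]
grip_width: 85.3
```

```bash
python3 - <<'E'
from h import *
snap("wrist","w7"); snap("scene","s7"); print(state()["eef_pos"],state()["ee_rot"],state()["ft_force"],state()["q"].round(1))
im,_,_=load("s7"); cv2.imwrite("pics/s7b.png",cv2.resize(im[130:250,200:370],None,fx=4.5,fy=4.5,interpolation=cv2.INTER_CUBIC))
E
```

```text
[532.57820489 -61.20011701 205.85793583] [ 1.79507270e+02 -3.29475272e-02  8.76484626e+01] [-0.42820172  0.01247331 -0.76169939] [-6.6  1.8 -4.1 83.6  0.1 85.8]
```

View pics/w7.png

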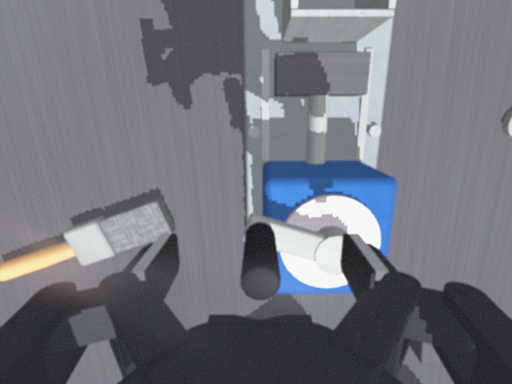

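View pics/s7b.png

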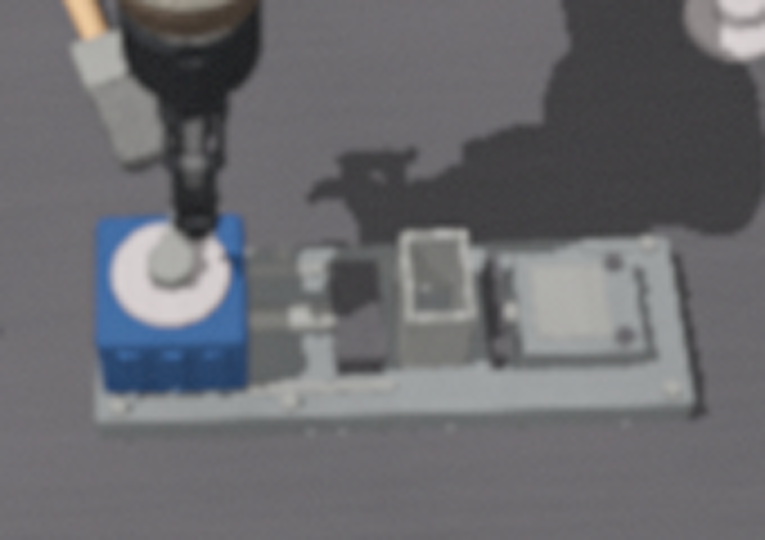

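{"fn": "send_rows", "kwargs": {"commands": [[0,0,0,0,0,0],[0,0,0,0,0,0],[0,0,0,0,0,0],[0,0,0,0,0,0],[0,0,0,0,0,0],[0,0,0,0,0,0],[0,0,0,0,0,0],[0,0,0,0,0,0]], "claw": 0, "squeeze": 45}}

```text
clock: 11.95
eef_pos: [531.9, -61.1, 206.2]
ee_rot: [179.6, -0.0, 87.6]
ft_force: [-5.4, 0.7, 4.1]
grip_width: 17.2
```

```bash
python3 - <<'E'
from h import *
snap("wrist","w8"); s=state(); print(s["eef_pos"],s["ee_rot"],s["ft_force"],s["grip_width"])
E
```

```text
[531.84439469 -61.1531354  206.14552651] [ 1.79588977e+02 -4.23820072e-02  8.76436520e+01] [-5.47167745  0.42210358  5.05430681] 17.08762287124771
```

View pics/w8.png

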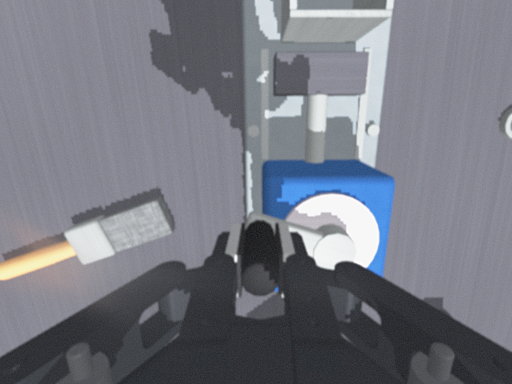

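```bash
cat > circ.py <<'E'
import sys
from h import *
A=np.array([578.6,-79.5])
def rows(step,n):
    p=state()["eef_pos"]; a0=np.arctan2(p[1]-A[1],p[0]-A[0]); print("r",np.hypot(*(p[:2]-A)).round(1),"ang",np.degrees(a0).round(1),"F",state()["ft_force"].round(1))
    out=[]
    for k in range(1,n+1):
        a=a0-np.radians(step*k); q=A+50*np.array([np.cos(a),np.sin(a)])
        d=(q-p[:2])/300; out.append([round(d[0],3),round(d[1],3),0,0,0,0])
    print(out)
if __name__=="__main__": rows(float(sys.argv[1]),int(sys.argv[2]))
E
python3 circ.py 12 10
```

```text
r 50.2 ang 158.6 F [-5.5  0.4  5.1]
[[np.float64(0.017), np.float64(0.031), 0, 0, 0, 0], [np.float64(0.039), np.float64(0.058), 0, 0, 0, 0], [np.float64(0.066), np.float64(0.079), 0, 0, 0, 0], [np.float64(0.097), np.float64(0.095), 0, 0, 0, 0], [np.float64(0.131), np.float64(0.104), 0, 0, 0, 0], [np.float64(0.166), np.float64(0.105), 0, 0, 0, 0], [np.float64(0.2), np.float64(0.1), 0, 0, 0, 0], [np.float64(0.233), np.float64(0.087), 0, 0, 0, 0], [np.float64(0.262), np.float64(0.068), 0, 0, 0, 0], [np.float64(0.286), np.float64(0.043), 0, 0, 0, 0]]
```

{"fn": "send_rows", "kwargs": {"commands": [[0.017,0.031,0,0,0,0],[0.039,0.058,0,0,0,0],[0.066,0.079,0,0,0,0],[0.097,0.095,0,0,0,0],[0.131,0.104,0,0,0,0],[0.166,0.105,0,0,0,0],[0.2,0.1,0,0,0,0],[0.233,0.087,0,0,0,0],[0.262,0.068,0,0,0,0],[0.286,0.043,0,0,0,0]]}}

```text
clock: 13.0
eef_pos: [618.0, -47.2, 206.3]
ee_rot: [179.6, -0.2, 87.7]
ft_force: [-2.6, 6.1, 2.6]
grip_width: 16.7
```

```bash
sed -i 's/round(d\[0\],3),round(d\[1\],3)/float(round(d[0],3)),float(round(d[1],3))/' circ.py; python3 circ.py 12 12; python3 -c "
from h import *
snap('wrist','w9')"
```

```text
r 50.9 ang 39.3 F [-2.6  6.1  2.6]
[[0.017, -0.031, 0, 0, 0, 0], [0.029, -0.064, 0, 0, 0, 0], [0.035, -0.098, 0, 0, 0, 0], [0.033, -0.133, 0, 0, 0, 0], [0.025, -0.166, 0, 0, 0, 0], [0.009, -0.198, 0, 0, 0, 0], [-0.013, -0.225, 0, 0, 0, 0], [-0.04, -0.247, 0, 0, 0, 0], [-0.071, -0.263, 0, 0, 0, 0], [-0.104, -0.272, 0, 0, 0, 0], [-0.139, -0.274, 0, 0, 0, 0], [-0.173, -0.269, 0, 0, 0, 0]]
```

View pics/w9.png

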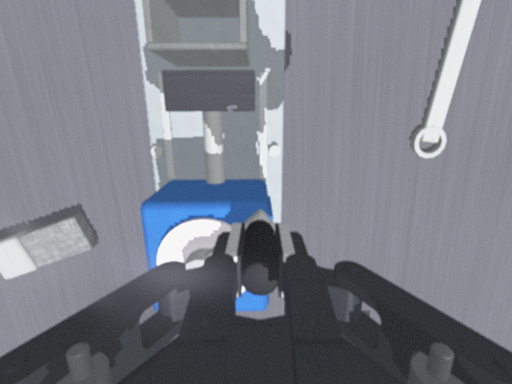

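{"fn": "send_rows", "kwargs": {"commands": [[0.017,-0.031,0,0,0,0],[0.029,-0.064,0,0,0,0],[0.035,-0.098,0,0,0,0],[0.033,-0.133,0,0,0,0],[0.025,-0.166,0,0,0,0],[0.009,-0.198,0,0,0,0],[-0.013,-0.225,0,0,0,0],[-0.04,-0.247,0,0,0,0],[-0.071,-0.263,0,0,0,0],[-0.104,-0.272,0,0,0,0],[-0.139,-0.274,0,0,0,0],[-0.173,-0.269,0,0,0,0]]}}

```text
clock: 14.25
eef_pos: [567.2, -127.6, 206.2]
ee_rot: [179.4, -0.3, 87.7]
ft_force: [9.2, 12.5, -2.4]
grip_width: 16.9
```

```bash
python3 circ.py 12 12
```

```text
r 49.4 ang -103.3 F [ 9.2 12.5 -2.4]
[[-0.033, 0.01, 0, 0, 0, 0], [-0.063, 0.028, 0, 0, 0, 0], [-0.088, 0.052, 0, 0, 0, 0], [-0.108, 0.08, 0, 0, 0, 0], [-0.122, 0.112, 0, 0, 0, 0], [-0.128, 0.147, 0, 0, 0, 0], [-0.127, 0.181, 0, 0, 0, 0], [-0.119, 0.215, 0, 0, 0, 0], [-0.104, 0.247, 0, 0, 0, 0], [-0.083, 0.275, 0, 0, 0, 0], [-0.057, 0.297, 0, 0, 0, 0], [-0.026, 0.314, 0, 0, 0, 0]]
```

```bash
python3 - <<'E'
import numpy as np
from scipy.optimize import least_squares
P=np.array([(531.8,-61.2),(618,-47.2),(567.2,-127.6)])
print(least_squares(lambda a:np.hypot(*(P-a).T)-50,[578.6,-79.5]).x)
E
sed -i 's/578.6,-79.5/578.8,-78.7/' circ.py; python3 circ.py 12 12
```

```text
[578.8185593  -78.71610362]
r 50.2 ang -103.3 F [ 9.2 12.5 -2.4]
[[-0.033, 0.012, 0, 0, 0, 0], [-0.062, 0.03, 0, 0, 0, 0], [-0.088, 0.054, 0, 0, 0, 0], [-0.108, 0.083, 0, 0, 0, 0], [-0.121, 0.115, 0, 0, 0, 0], [-0.127, 0.149, 0, 0, 0, 0], [-0.127, 0.184, 0, 0, 0, 0], [-0.119, 0.218, 0, 0, 0, 0], [-0.104, 0.25, 0, 0, 0, 0], [-0.083, 0.277, 0, 0, 0, 0], [-0.056, 0.3, 0, 0, 0, 0], [-0.026, 0.317, 0, 0, 0, 0]]
```

{"fn": "send_rows", "kwargs": {"commands": [[-0.033,0.012,0,0,0,0],[-0.062,0.03,0,0,0,0],[-0.088,0.054,0,0,0,0],[-0.108,0.083,0,0,0,0],[-0.121,0.115,0,0,0,0],[-0.127,0.149,0,0,0,0],[-0.127,0.184,0,0,0,0],[-0.119,0.218,0,0,0,0],[-0.104,0.25,0,0,0,0],[-0.083,0.277,0,0,0,0],[-0.056,0.3,0,0,0,0],[-0.026,0.317,0,0,0,0]]}}

```text
clock: 15.45
eef_pos: [558.6, -32.5, 206.2]
ee_rot: [179.6, -0.3, 87.7]
ft_force: [-3.9, -5.0, 3.6]
grip_width: 17.0
```

```bash
python3 circ.py 10 12; python3 -c "
from h import *
snap('wrist','w10');snap('scene','s10')
im,_,_=load('s10'); cv2.imwrite('pics/s10b.png',cv2.resize(im[130:250,200:370],None,fx=4.5,fy=4.5,interpolation=cv2.INTER_CUBIC))"
```

```text
r 50.4 ang 113.7 F [-3.9 -5.   3.6]
[[0.028, 0.008, 0, 0, 0, 0], [0.057, 0.012, 0, 0, 0, 0], [0.086, 0.012, 0, 0, 0, 0], [0.114, 0.006, 0, 0, 0, 0], [0.141, -0.005, 0, 0, 0, 0], [0.166, -0.02, 0, 0, 0, 0], [0.188, -0.039, 0, 0, 0, 0], [0.206, -0.062, 0, 0, 0, 0], [0.22, -0.087, 0, 0, 0, 0], [0.229, -0.115, 0, 0, 0, 0], [0.234, -0.143, 0, 0, 0, 0], [0.233, -0.172, 0, 0, 0, 0]]
```

View pics/w10.png

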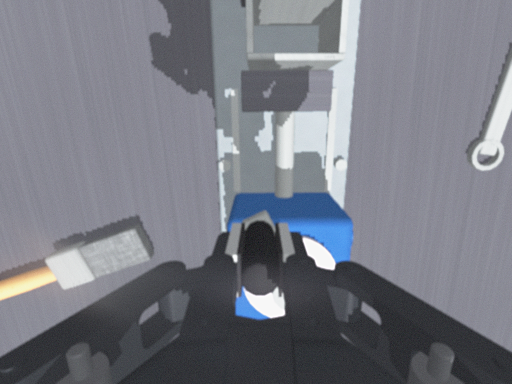

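View pics/s10b.png

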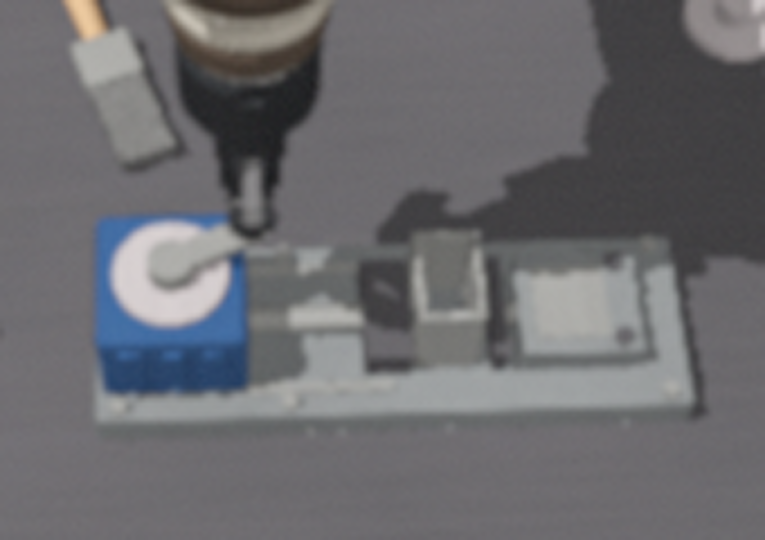

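{"fn": "send_rows", "kwargs": {"commands": [[0.028,0.008,0,0,0,0],[0.057,0.012,0,0,0,0],[0.086,0.012,0,0,0,0],[0.114,0.006,0,0,0,0],[0.141,-0.005,0,0,0,0],[0.166,-0.02,0,0,0,0],[0.188,-0.039,0,0,0,0],[0.206,-0.062,0,0,0,0],[0.22,-0.087,0,0,0,0],[0.229,-0.115,0,0,0,0]]}}

```text
clock: 16.55
eef_pos: [627.5, -66.6, 206.2]
ee_rot: [179.6, -0.4, 87.8]
ft_force: [-7.3, 3.5, 4.6]
grip_width: 17.0
```

```bash
python3 circ.py 8 6; python3 -c "
from h import *
snap('wrist','w11');snap('scene','s11')
im,_,_=load('s11'); cv2.imwrite('pics/s11b.png',cv2.resize(im[170:240,280:370],None,fx=8,fy=8,interpolation=cv2.INTER_CUBIC))"
```

```text
r 50.2 ang 13.9 F [-7.3  3.5  4.6]
[[0.003, -0.023, 0, 0, 0, 0], [0.004, -0.046, 0, 0, 0, 0], [0.002, -0.069, 0, 0, 0, 0], [-0.004, -0.092, 0, 0, 0, 0], [-0.013, -0.114, 0, 0, 0, 0], [-0.024, -0.134, 0, 0, 0, 0]]
```

View pics/s11b.png

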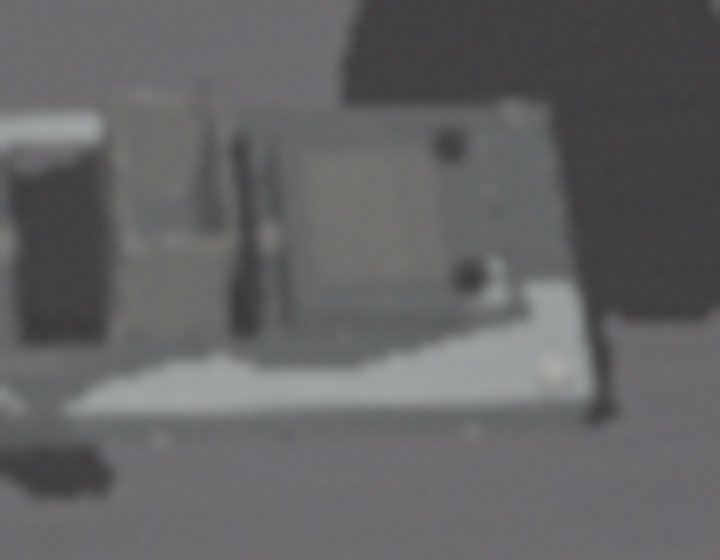

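View pics/w11.png

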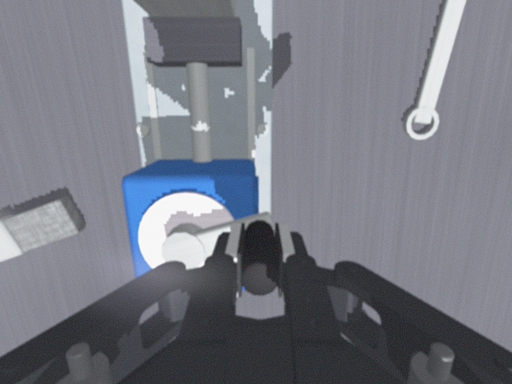

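{"fn": "send_rows", "kwargs": {"commands": [[0.003,-0.023,0,0,0,0],[0.004,-0.046,0,0,0,0],[0.002,-0.069,0,0,0,0],[-0.004,-0.092,0,0,0,0],[-0.013,-0.114,0,0,0,0],[-0.024,-0.134,0,0,0,0]]}}

```text
clock: 17.25
eef_pos: [620.0, -107.1, 206.2]
ee_rot: [179.6, -0.4, 87.8]
ft_force: [-2.5, 7.6, 2.3]
grip_width: 16.8
```

```bash
python3 circ.py 6 6; python3 -c "
from h import *
snap('scene','s12')
im,_,_=load('s12'); cv2.imwrite('pics/s12b.png',cv2.resize(im[170:240,280:370],None,fx=8,fy=8,interpolation=cv2.INTER_CUBIC))"
```

```text
r 50.1 ang -34.6 F [-2.5  7.6  2.3]
[[-0.011, -0.014, 0, 0, 0, 0], [-0.023, -0.026, 0, 0, 0, 0], [-0.036, -0.038, 0, 0, 0, 0], [-0.051, -0.047, 0, 0, 0, 0], [-0.066, -0.056, 0, 0, 0, 0], [-0.082, -0.062, 0, 0, 0, 0]]
```

View pics/s12b.png

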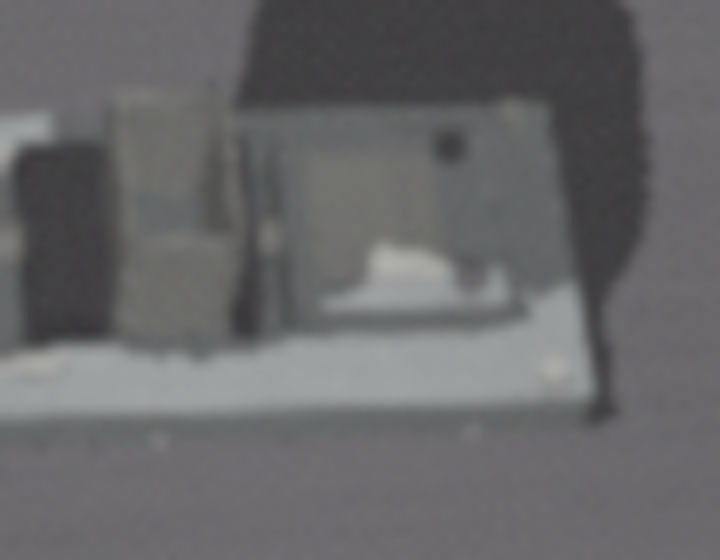

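{"fn": "send_rows", "kwargs": {"commands": [[-0.011,-0.014,0,0,0,0],[-0.023,-0.026,0,0,0,0],[-0.036,-0.038,0,0,0,0],[-0.051,-0.047,0,0,0,0],[-0.066,-0.056,0,0,0,0],[-0.082,-0.062,0,0,0,0]]}}

```text
clock: 17.9
eef_pos: [595.2, -126.0, 206.3]
ee_rot: [179.5, -0.5, 87.8]
ft_force: [4.4, 4.8, -0.9]
grip_width: 16.8
```

```bash
python3 circ.py 5 5; python3 -c "
from h import *
p=state()['eef_pos'][:2]-[578.8,-78.7];p/=np.hypot(*p);print('tang',np.dot(state()['ft_force'][:2],[-p[1],p[0]]))
snap('scene','s13')
im,_,_=load('s13'); cv2.imwrite('pics/s13b.png',cv2.resize(im[170:240,280:370],None,fx=8,fy=8,interpolation=cv2.INTER_CUBIC))"
```

```text
r 50.1 ang -70.9 F [ 4.4  4.8 -0.9]
[[-0.014, -0.004, 0, 0, 0, 0], [-0.028, -0.007, 0, 0, 0, 0], [-0.043, -0.009, 0, 0, 0, 0], [-0.057, -0.009, 0, 0, 0, 0], [-0.072, -0.008, 0, 0, 0, 0]]
tang 5.697500471739429
```

View pics/s13b.png

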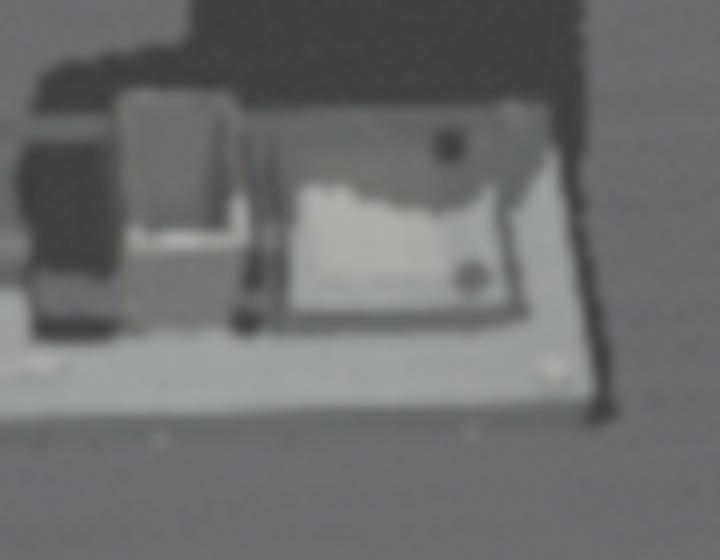

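{"fn": "send_rows", "kwargs": {"commands": [[-0.014,-0.004,0,0,0,0],[-0.028,-0.007,0,0,0,0],[-0.043,-0.009,0,0,0,0],[-0.057,-0.009,0,0,0,0],[-0.072,-0.008,0,0,0,0]]}}

```text
clock: 18.45
eef_pos: [573.9, -128.6, 206.3]
ee_rot: [179.4, -0.5, 87.8]
ft_force: [7.9, 2.2, -3.2]
grip_width: 16.9
```

```bash
cat > look.py <<'E'
import sys
from h import *
n=sys.argv[1]
s=state();p=s['eef_pos'][:2]-[578.8,-78.7];a=np.degrees(np.arctan2(p[1],p[0]));p/=np.hypot(*p);print('tang',np.dot(s['ft_force'][:2],[-p[1],p[0]]).round(1),'crank',np.radians((-92.2-a)%360+360).round(3),'or +2pi')
snap('scene',n)
im,_,_=load(n); cv2.imwrite(f'pics/{n}b.png',cv2.resize(im[170:240,280:370],None,fx=8,fy=8,interpolation=cv2.INTER_CUBIC))
E
python3 circ.py 5 4; python3 look.py s14
```

```text
r 50.1 ang -95.6 F [ 7.9  2.2 -3.2]
[[-0.014, 0.002, 0, 0, 0, 0], [-0.029, 0.006, 0, 0, 0, 0], [-0.042, 0.01, 0, 0, 0, 0], [-0.056, 0.016, 0, 0, 0, 0]]
tang 7.7 crank 6.342 or +2pi
```

View pics/s14b.png

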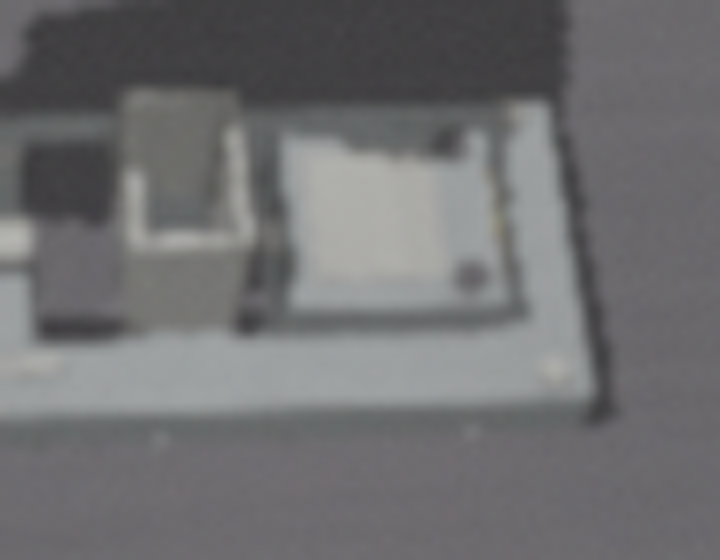

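{"fn": "send_rows", "kwargs": {"commands": [[-0.014,0.002,0,0,0,0],[-0.029,0.006,0,0,0,0],[-0.042,0.01,0,0,0,0],[-0.056,0.016,0,0,0,0]]}}

```text
clock: 18.9
eef_pos: [557.6, -124.2, 206.3]
ee_rot: [179.2, -0.5, 87.7]
ft_force: [7.6, -0.6, -3.2]
grip_width: 17.0
```

```bash
python3 circ.py 5 4; python3 look.py s15
```

```text
r 50.2 ang -115.0 F [ 7.6 -0.6 -3.2]
[[-0.013, 0.007, 0, 0, 0, 0], [-0.025, 0.015, 0, 0, 0, 0], [-0.036, 0.024, 0, 0, 0, 0], [-0.047, 0.034, 0, 0, 0, 0]]
tang 7.1 crank 6.681 or +2pi
```

View pics/s15b.png

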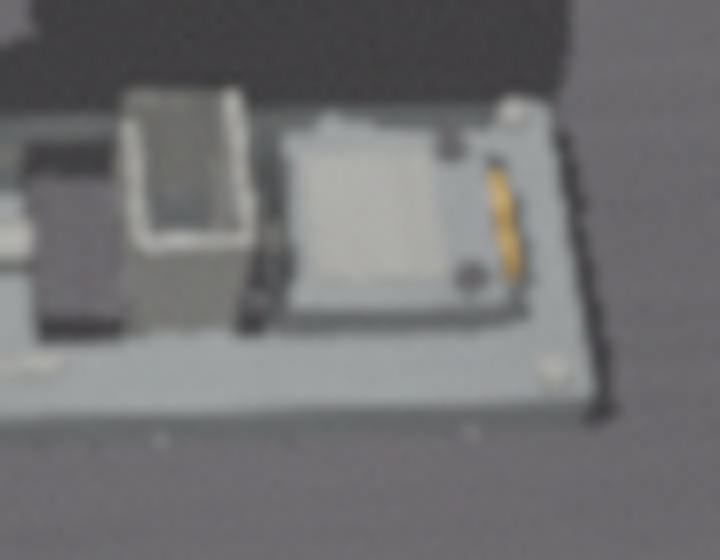

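```bash
cat > brass.py <<'E'
import sys
from h import *
for n in sys.argv[1:]:
    im,_,_=load(n); c=im[185:210,332:352].astype(float)
    y=(c[...,2]-c[...,0]); y=y-np.median(y); y[y<8]=0
    print(n,"sum",y.sum().round(0),"max",y.max()); print(y.sum(1).astype(int))
E
python3 brass.py s12 s13 s14 s15
python3 - <<'E'
from h import *
# predicted pixel columns of stop far-end and tab (vice frame) 
c,s=np.cos(-.0384),np.sin(-.0384)
for l in [(0,129,45),(0,134,45),(0,141,45)]:
    print(l,np.round(proj("s15",(584.5+c*l[0]-s*l[1],80+s*l[0]+c*l[1],l[2])),2))
E
```

```text
s12 sum 0.0 max 0.0
[0 0 0 0 0 0 0 0 0 0 0 0 0 0 0 0 0 0 0 0 0 0 0 0 0]
s13 sum 0.0 max 0.0
[0 0 0 0 0 0 0 0 0 0 0 0 0 0 0 0 0 0 0 0 0 0 0 0 0]
s14 sum 127.0 max 18.0
[ 0  0  0  0  0  0  9 10  0  8 10 20 27 29 14  0  0  0  0  0  0  0  0  0
  0]
s15 sum 2414.0 max 79.0
[  0   0   0   0   0  18 107 157 167 189 201 189 180 185 199 202 186 171
 142  92  29   0   0   0   0]
(0, 129, 45) [340.38 198.23]
(0, 134, 45) [342.15 198.19]
(0, 141, 45) [344.63 198.12]
```

```bash
python3 circ.py 5 5
```

```text
r 50.2 ang -115.7 F [ 6.5 -0.4 -4.1]
[[-0.013, 0.007, 0, 0, 0, 0], [-0.025, 0.015, 0, 0, 0, 0], [-0.036, 0.024, 0, 0, 0, 0], [-0.047, 0.034, 0, 0, 0, 0], [-0.056, 0.045, 0, 0, 0, 0]]
```

{"fn": "send_rows", "kwargs": {"commands": [[-0.013,0.007,0,0,0,0],[-0.025,0.015,0,0,0,0],[-0.036,0.024,0,0,0,0],[-0.047,0.034,0,0,0,0],[-0.047,0.034,0,0,0,0]]}}

```text
clock: 19.45
eef_pos: [543.3, -114.4, 206.2]
ee_rot: [179.2, -0.4, 87.7]
ft_force: [5.1, -3.5, -2.0]
grip_width: 17.0
```

```bash
python3 circ.py 5 3; python3 look.py s16; python3 brass.py s16
```

```text
r 50.3 ang -134.9 F [ 5.1 -3.5 -2. ]
[[-0.009, 0.011, 0, 0, 0, 0], [-0.018, 0.023, 0, 0, 0, 0], [-0.026, 0.035, 0, 0, 0, 0]]
tang 6.0 crank 7.028 or +2pi
s16 sum 4477.0 max 98.0
[  0   0   0   0   0  39 201 305 316 322 331 327 356 364 359 344 328 327
 298 196  64   0   0   0   0]
```

View pics/s16b.png

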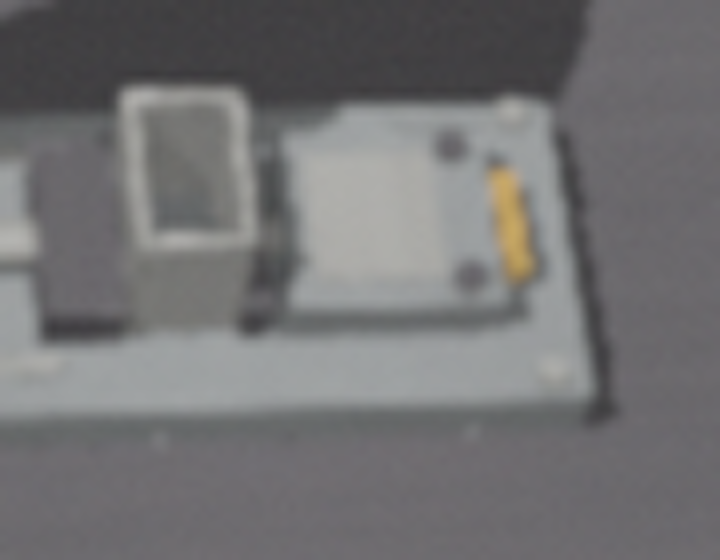

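```bash
python3 circ.py 3.8 3
```

```text
r 50.3 ang -134.8 F [ 4.2 -3.  -1.7]
[[-0.007, 0.009, 0, 0, 0, 0], [-0.014, 0.017, 0, 0, 0, 0], [-0.02, 0.026, 0, 0, 0, 0]]
```

{"fn": "send_rows", "kwargs": {"commands": [[-0.007,0.009,0,0,0,0],[-0.014,0.017,0,0,0,0],[-0.019,0.025,0,0,0,0],[-0.019,0.025,0,0,0,0]]}}

```text
clock: 19.9
eef_pos: [537.9, -108.0, 206.3]
ee_rot: [179.1, -0.3, 87.7]
ft_force: [3.7, -5.9, -1.5]
grip_width: 16.7
```

```bash
python3 look.py s17; python3 brass.py s17
```

```text
tang 6.9 crank 7.195 or +2pi
s17 sum 5332.0 max 100.0
[  0   0   0   0   0  39 226 360 391 402 404 399 396 406 432 425 402 386
 343 234  87   0   0   0   0]
```

{"fn": "send_rows", "kwargs": {"commands": [[0,0,0,0,0,0],[0,0,0,0,0,0],[0,0,0,0,0,0],[0,0,0,0,0,0],[0,0,0,0,0,0],[0,0,0,0,0,0]], "claw": 100}}

```text
clock: 20.55
eef_pos: [537.9, -107.9, 206.2]
ee_rot: [179.1, -0.3, 87.7]
ft_force: [-1.2, -0.3, 0.2]
grip_width: 85.1
```

{"fn": "send_rows", "kwargs": {"commands": [[0,0,0.1,0,0,0],[0,0,0.2,0,0,0],[0,0,0.3,0,0,0],[0.05,0.15,0.3,0,0,0],[0.1,0.3,0.3,0,0,0],[0.14,0.45,0.3,0,0,0],[0.14,0.6,0.3,0,0,0],[0.14,0.75,0.3,0,0,0],[0.14,0.83,0.3,0,0,0],[0.14,0.83,0.3,0,0,0],[0.14,0.83,0.3,0,0,0]]}}

```text
clock: 21.65
eef_pos: [579.8, 141.3, 296.1]
ee_rot: [179.1, -0.3, 87.7]
ft_force: [-0.1, 0.2, 0.2]
grip_width: 85.5
```

```bash
python3 - <<'E'
from h import *
snap("wrist","w18"); s=state(); print(s["eef_pos"],s["ee_rot"],s["ft_force"])
im,_,_=load("w18"); cv2.imwrite("pics/w18b.png",cv2.resize(im[0:240,130:400],None,fx=2.5,fy=2.5,interpolation=cv2.INTER_CUBIC))
E
```

```text
[579.8741301  140.60165164 296.23069482] [179.11400757  -0.27447861  87.67755143] [-0.64476799 -1.57841331 -0.23246019]
```

View pics/w18b.png

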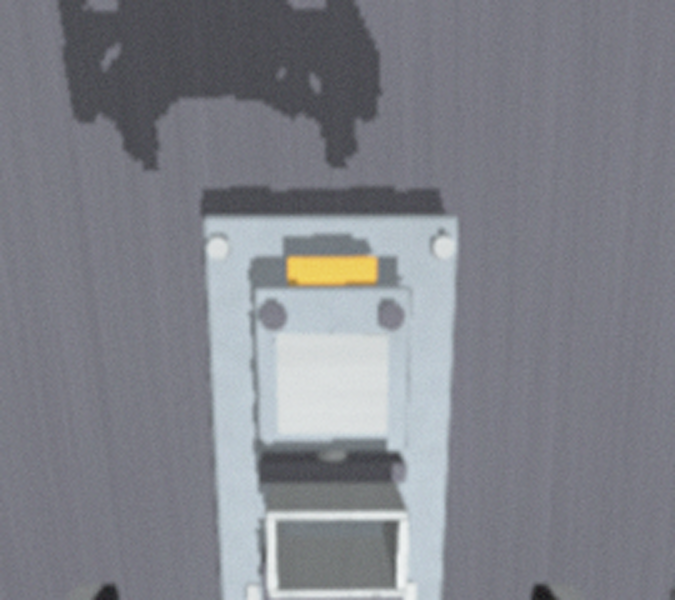

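```bash
python3 - <<'E'
from fit import *
G=lambda p:im_pt(p,2.5,(130,0))
im,K,V=load("w18"); print("cam",(-V[:3,:3].T@V[:3,3]).round(0))
c=np.array(im[90:125,240:290]).astype(int); print((c[...,2]-c[...,0])[:,[15,22,30]].T)
for z in (40,45,50,55):
    a=ray("w18",*G((332,255)),z);b=ray("w18",*G((332,285.5)),z);l=ray("w18",*G((287,270)),z);r=ray("w18",*G((378,270)),z)
    print(z,(a-b)[:2].round(1),"width",np.hypot(*(l-r)[:2]).round(1),a.round(1),b.round(1))
e=ray("w18",*G((332,287)),55); print("stop top edge",e)
E
python3 look.py s19; python3 brass.py s19
```

```text
cam [581. 211. 365.]
[[-20 -20 -17 -16 -11 -15 -11 -13 -13 -13 -11   4  65 126 138 140 144 140
  145 142 145 140 146 123  45  -5 -19 -19 -20 -20 -18 -21 -20 -20 -22]
 [-20 -20 -21 -14 -14 -12 -12 -12 -14 -15 -17   5  67 127 141 141 145 140
  139 142 139 142 147 124  49  -8 -18 -20 -19 -16 -21 -20 -19 -21 -21]
 [-19 -21 -20 -17 -17 -14 -13 -11 -13 -17 -14   4  66 129 140 140 142 142
  140 141 140 143 134  89  22 -12 -21 -21 -18 -20 -17 -18 -19 -19 -23]]
40 [ 0.5 13.3] width 41.5 [590.1 222.2  40. ] [589.6 208.9  40. ]
45 [ 0.5 13.1] width 40.9 [589.9 222.   45. ] [589.5 208.9  45. ]
50 [ 0.5 12.9] width 40.2 [589.8 221.9  50. ] [589.3 208.9  50. ]
55 [ 0.5 12.7] width 39.6 [589.7 221.7  55. ] [589.2 209.   55. ]
stop top edge [589.17155842 208.35672479  55.        ]
tang 0.6 crank 9.391 or +2pi
s19 sum 5320.0 max 100.0
[  0   0   0   0   0  37 226 360 392 402 401 397 394 413 429 422 399 385
 344 234  85   0   0   0   0]
```

View pics/s19b.png

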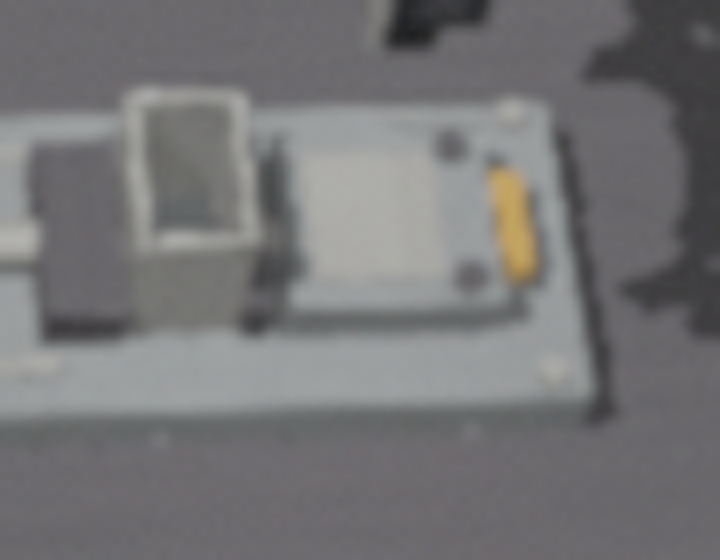

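```bash
python3 - <<'E'
from fit import *
G=lambda p:im_pt(p,2.5,(130,0))
c,s=np.cos(-.0384),np.sin(-.0384)
for n,p,z in [("tubeL",(266,514),95),("tubeR",(409,514),95),("tubeL-",(272,595),95),("tubeR-",(403,595),95),("stopL",(252,288),55),("stopR",(411,288),55)]:
    d=ray("w18",*G(p),z)[:2]-[584.5,80]; print(n,(c*d[0]+s*d[1]).round(1),(-s*d[0]+c*d[1]).round(1))
print(hand_in())
E
```

```text
tubeL -28.7 37.5
tubeR 31.1 37.1
tubeL- -27.0 0.5
tubeR- 29.6 0.0
stopL -35.3 128.1
stopR 34.4 128.0
the job is handed in; nothing more can be done
None
```

The tube is standing upright and clamped on the vice bed, and the job is handed in. It is about 1 mm off midway along the jaws, with its wide faces towards the jaw and the stop. I let go of the tube, then held the crank handle and wound it clockwise from about 1.9 to 13.5 rad. I stopped there and let go of the crank. The clock stood at about 22 s of the 72 s allowed.

**Tab:** a close wrist picture shows about 12.5 to 13 mm of brass, part of which may be the tab's slight projection at rest. The scene picture and the crank turn put it at about 11.2 to 11.5 mm. The two methods differ by about 1.5 mm either side of 12, and the scene reading did not change after I let go.

**Forces:** the largest reading I saw at the wrist was about 15 N, while winding. I read the force only at the end of each move, not in between.

**Other things on the bench:** the robot touched only the tube and the crank handle. I did not compare the other items' positions again at the end. The arm was clear of everything at hand-in.

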